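Lock the planting tweezer into its rack

TASK

Lift the steel tweezer out of the white tray and lay it lengthwise down in both cradles of the grey rack, about centred, with the keeper bar still open. Let go of it, then swing the rack's hinged keeper bar down over it and press the bar gently until it snaps fully home behind its sprung catch and stays shut by itself; the catch is not always set at the same height, so feel for the snap and the stop, and never force the bar. Leave the other things on the shelf undisturbed.

Things in the scene. Friction and masses are not known exactly. Their poses are not given: they have to be found in the camera images.
- rack: Grey plastic tool rack fixed to the shelf. Origin on the shelf surface, z up; base plate x -114 to +92, y -100 to +100, 8 mm thick. Two cradles carry a tool lying along the rack's y over x = 0; a keeper bar crosses above it in the plane y = +72 mm, hinged at x = +75 and caught at x = -80 mm. The catch post (x = -105 mm, 30 mm wide) is 86 mm high, the two hinge cheeks 62 mm high.
- cradle_mid (a point): Point midway between the two cradles at the height of their notch floors, 28 mm above the shelf; axes as the rack's. The cradles stand at y = -45 and +45 mm from it, each 12 mm thick along y, notch 23 mm wide in x, flared above to about 47 mm at the tips, which are 54 mm above the shelf. Only the 8 mm base plate lies between the cradles.
- keeper_hinge (a point): Hinge axis of the keeper bar (along the rack's y), 55 mm above the shelf, at rack x = +75, y = +72 mm; axes as the rack's. Steel bar: 18 mm wide, 8 mm thick, 90 g, 153 mm from this axis to its round nose. Shut it points to the rack's -x; it opens by lifting that end up and over towards +x. The catch (roller and stop) is clamped to its post at a height that differs each time.
- keeper (a joint): Angle (rad) of the keeper bar: 0 = level, 1.57 = upright, 1.6 the limit. Starts open, 1.25 to 1.55, and rests there. Home, where it meets the stop and the sprung roller holds it, is anywhere from -0.075 to +0.075, as the catch height is not known. The roller resists over the last 10 mm of nose travel, then snaps over the nose. Let go below 0.4 without the snap, a hinge spring lifts it back above 0.2.
- keeper_pad (a point): Centre of the upper face of the bar's thumb pad (34 mm along, 28 mm across), 110 mm from the hinge axis, 4 mm above the bar's middle plane: push and press here. This face looks to the rack's +x when the bar is upright. Straight down here the catch gives way at 10 to 22 N; then the stop is hard. Over 45 N on the bar is forcing it. Home, it is 51 to 67 mm above the shelf, at rack x = -35, y = +72 mm.
- tweezer_mid (a point): Centre, half-way up, of the loose rigid steel tweezer (about 70 g): 198 mm long along its y, 16 mm wide (x), 14 mm high (z), end block to +y, tips to -y. It lies flat on the tray floor, centre 11 mm above the shelf. It may lie in the rack either way round; seated, its centre is 35 mm above the shelf and its top 3 to 14 mm below the shut bar.
- tray: Open white plastic tray fixed to the shelf, 170 (x) by 250 (y) by 35 mm high, walls and floor 4 mm. Origin: centre of its underside on the shelf.
- feeding_ring: Red plastic feeding ring lying flat, 90 mm across, 12 mm high. Origin: centre of its underside. Leave alone.
- suction_holder: Grey suction-cup holder standing on its cup, 60 mm across, 68 mm high. Origin: centre of its underside. Leave alone.
- dropper: Clear empty dropper bottle, 44 mm across, 112 mm high. Origin: centre of its underside. Leave alone.
Things that resemble listed ones, but are neither listed nor needed, are in the scene too. Of the things that look like the part that bears tweezer_mid, the largest one is meant.

How it is judged:
By the outcome, as a careful person would: the job done as asked, in the order asked, and still so for the second after the job is handed in, with the robot touching nothing.
It also fails if it takes over 64 s, if anything falls off the work surface, if the arm or the gripper's body presses on something with over 40 N, if the wrist force passes 120 N, or if a joint passes its speed limit or range.

ROBOT

A 6-joint arm with a two-finger parallel gripper is mounted at the origin on the work surface. World frame = base frame: x ahead of the robot, y to its left, z up, the work surface at z = 0. Lengths are in m, angles in rad, forces in N, time in s.
With the tool pointing down it reaches from about 0.375 to 0.9 m from the base axis. Payload 3.1 kg.
Tool frame: the origin (TCP) lies where the fingers leave the gripper's body, on its centre line; the fingertips stand 73 mm ahead of it and the grasp point (between the pads) lies 54 mm ahead of it; z points along the fingers, y is the line along which they close (so a half turn about z gives the same grasp; the last joint's range is limited). The gripper opens to 85 mm and grips with 20 to 120 N. Pads are 22 mm wide; open, the fingers measure 114 mm over their backs; the gripper's body (76 mm by 85 mm) begins 54 mm behind the grasp point. The pads swing forward as they close: fully open they stand 13 mm farther back than shut.
Start: joints at [-1.494, 0.527, 1.433, -0, 1.181, -0.178], TCP at [0.158, -0.605, 0.304] pointing down, gripper open.
Joint ranges: [-3.08, 3.08], [-0.75, 2.2], [0.22, 2.44], [-1.43, 4.57], [0, 2.65], [-2.85, 2.85]. Speed limits (rad/s): [2.79, 2.79, 3.14, 3.14, 3.14, 3.14].

INTERFACE

Orientations are given as a unit quaternion [x, y, z, w].
In Python, from station import manip gives the robot as it stands.
- The arm moves only by the shell command python3 -m crank 'ROWS' [FORCE]. ROWS is JSON, a list of rows, each an object with "dp": the shift along the tool's x, y, z normalised to -1 to 1, where 1 is 50 cm, a list of three; "delta_rot": the turn, a rotation vector about the tool's x, y, z normalised to -1 to 1, where 1 is 2 pi rad, a list of three; "fingers": the opening, from -1 (shut) to 1 (fully open). A call has 1 to 12 rows; each row shifts and turns the commanded pose from where the row before left it, along the tool's axes as they then stand; what a row does not reach is not made up. A row lasts 1/12 s, in which the tool goes at most 41.7 mm and 7.16 degrees, less where a joint would pass 70% of its speed; a pose out of reach is approached as far as the arm can. A call with a number of a shift or a turn outside -1 to 1 is refused whole. A call with a gripper value outside its range is refused whole. The fingers move at their own pace and stop on an object; FORCE is the grip in N (left out, the last holds). Time passes only in rows, so rows that do not move let the fingers close. It gives the time, the measured TCP pose, the force, the opening and the grip force at its end, in the units of the state.
- manip.sense(): the state, without advancing time (a new reading comes with each control period).
- manip.snapshot(name): name is "scene" or "top"; returns (picture, depth): 480x640x3 uint8, red, green, blue; 480x640 float32, m along the optical axis (not along the pixel's ray), 0 where there is no reading.
- manip.camera_model(name): a dict with "fx", "fy", "cx", "cy" (pixels), "origin" and "attitude" of the camera in the world. Camera axes: x right, y up, looking along -z (the intrinsics and any distortion apply to the point x, -y, -z); pixel columns grow to the right and rows downward; lengths in m; the calibration is good to about 2 mm. A picture is of the moment at which its call begins. camera_model takes no time and is no camera call.
- manip.sign_off(): hands the job in; it is judged then, once.
The state is a dict: "t": time; "q": joint angles; "qd": joint speeds; "tau": joint torques, N m; "tcp_pos": TCP position; "tool_rot": TCP orientation; "force": force on the tool from outside, world axes, zero at the start; "ft_torque": the same for the moment, N m; "finger_gap": opening from 0.0 (shut) to 1.0 (fully open); "gripper_force": force on a finger pad.
Only numpy, scipy, OpenCV 4.12 (cv2) and the standard library are available. Lean on these libraries where they do the work, as an engineer would, in place of code of your own. Each camera call takes 0.05 s, during which the arm holds its last target. There are 200 camera calls.

## Working session

There is one attempt and no reset: what is moved stays moved. The work goes in short steps, Python scripts to look and compute and a shell command to move; the robot and the scene stay as the last step left them, time stands still between calls to the robot, and variables do not carry over. Pictures are saved under pics/ and viewed, at most 14 in all, crops included, and the job is handed in when it is done.

```bash
mkdir -p pics; ls
python3 - <<'E'
from station import manip
import cv2,numpy as np
for n in("scene","top"):
    p,d=manip.snapshot(n); cv2.imwrite(f"pics/{n}0.png",p[:,:,::-1]); np.save(f"pics/{n}0.npy",d); print(n,manip.camera_model(n))
print(manip.sense())
E
```

```text
pics
scene {'fx': 487.41585611609503, 'fy': 487.41585611609503, 'cx': 321.2878225125701, 'cy': 238.91912367824196, 'origin': array([ 1.10493087, -0.84903432,  0.67816707]), 'attitude': array([0.45208395, 0.15082818, 0.25571861, 0.84111769])}
top {'fx': 542.4813719966089, 'fy': 542.4813719966089, 'cx': 313.51691890032885, 'cy': 240.1496930358995, 'origin': array([ 0.40991018, -0.07663469,  1.04246552]), 'attitude': array([ 0.05092892, -0.06900743, -0.70027542,  0.70870203])}
{'t': 0.1, 'q': array([-1.49347455e+00,  5.28395146e-01,  1.43379508e+00,  9.61256223e-06,
        1.18139555e+00, -1.78478952e-01]), 'qd': array([ 0.0001553 , -0.00288757, -0.00425147, -0.0019438 , -0.00156916,
        0.00045313]), 'tau': array([-6.28211419e-04, -4.43307173e+01, -1.78585464e+01, -1.06814962e-04,
        3.91493901e-03,  1.60826437e-05]), 'tcp_pos': array([ 0.1581407 , -0.60413428,  0.30301119]), 'tool_rot': array([ 9.91831633e-01,  1.27550063e-01,  5.48222362e-05, -9.95064136e-04]), 'force': array([ 0.59361207, -0.15561041,  0.29948613]), 'ft_torque': array([0.01312068, 0.00695733, 0.03325091]), 'gripper_force': 0.0, 'finger_gap': 1.000585729339573}
```

View pics/top0.png

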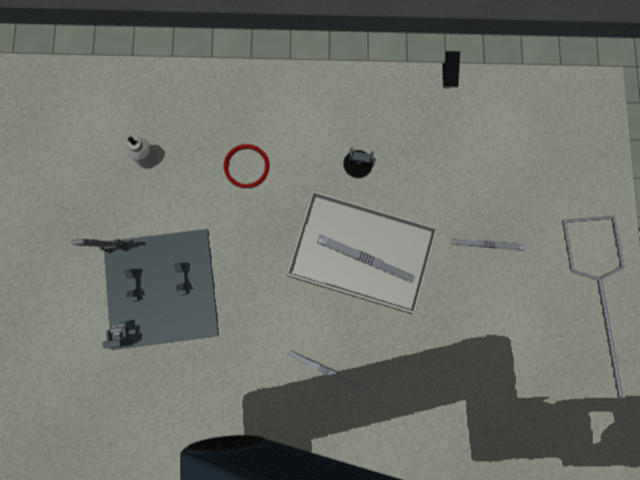

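View pics/scene0.png

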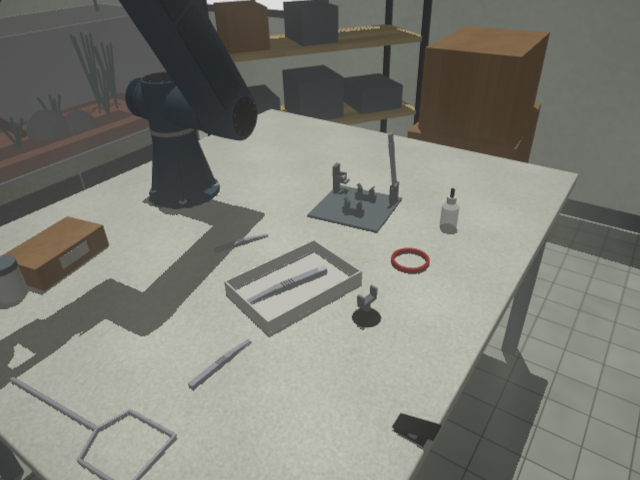

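Candidates for the tweezer in the top view are one in the tray at (366,259), one on the shelf at right (488,244) and one on the shelf at the bottom (322,368). The tray one is the largest and matches the description. The rack is at about (160,290), with the hinge at its upper left (130,243) and the catch post at its lower left (120,335).

```bash
cat > h.py <<'E'
import numpy as np,cv2
from scipy.spatial.transform import Rotation as R
from station import manip
def ray(n,uv):
    c=manip.camera_model(n); uv=np.atleast_2d(uv).astype(float)
    d=np.c_[(uv[:,0]-c['cx'])/c['fx'],-(uv[:,1]-c['cy'])/c['fy'],-np.ones(len(uv))]
    return c['origin'],R.from_quat(c['attitude']).apply(d)
def onz(n,uv,z):
    o,d=ray(n,uv); return o+d*((z-o[2])/d[:,2])[:,None]
def proj(n,P):
    c=manip.camera_model(n); p=R.from_quat(c['attitude']).inv().apply(np.atleast_2d(P)-c['origin'])
    return np.c_[c['cx']+c['fx']*p[:,0]/-p[:,2],c['cy']-c['fy']*p[:,1]/-p[:,2]]
E
python3 - <<'E'
from h import *
im=cv2.imread("pics/top0.png"); hsv=cv2.cvtColor(im,cv2.COLOR_BGR2HSV); d=np.load("pics/top0.npy")
g=im.max(2).astype(int)
for p in [(160,260),(200,320),(366,259),(340,250),(330,270),(380,290),(260,300)]: print(p,im[p[1],p[0]],d[p[1],p[0]])
# rack plate
m=((g<125)).astype(np.uint8)*255; roi=np.zeros_like(m); roi[222:355,95:225]=255; m&=roi
m=cv2.morphologyEx(m,cv2.MORPH_OPEN,np.ones((9,9)))
c=max(cv2.findContours(m,0,1)[0],key=cv2.contourArea); h=cv2.convexHull(c)
ap=cv2.approxPolyDP(h,5,True)[:,0]; print("rack",ap.tolist()); W=onz("top",ap,0.008); print(W.round(4))
# tweezer
tr=np.zeros_like(m); cv2.fillPoly(tr,[np.array([(320,205),(425,236),(406,303),(300,272)])],255)
t=((g<165).astype(np.uint8)*255)&tr
c=max(cv2.findContours(t,0,1)[0],key=cv2.contourArea); 
P=onz("top",c[:,0],0.015); r=cv2.minAreaRect((P[:,:2]*1000).astype(np.float32)); print("tw",r)
mm=np.argwhere(t>0)
B=cv2.boxPoints(r)/1000; o=im.copy(); cv2.drawContours(o,[c],-1,(0,0,255),1)
cv2.polylines(o,[h],1,(0,255,0),1)
a=cv2.resize(o[185:320,280:450],None,fx=3.5,fy=3.5,interpolation=cv2.INTER_NEAREST)[:472]
b=cv2.resize(im[220:360,60:230],None,fx=3.5,fy=3.5,interpolation=cv2.INTER_NEAREST)[:472]
cv2.imwrite("pics/c1.png",cv2.resize(np.hstack([a,b]),(800,int(472*800/1190))));
E
```

```text
(160, 260) [89 86 78] 1.0336035
(200, 320) [94 91 83] 1.0184518
(366, 259) [84 80 78] 1.0353016
(340, 250) [119 115 111] 1.0415906
(330, 270) [156 162 160] 1.0442845
(380, 290) [152 161 158] 1.041129
(260, 300) [129 140 136] 1.0388377
rack [[208, 229], [218, 335], [105, 348], [99, 240]]
[[0.6064 0.1018 0.008 ]
 [0.405  0.0746 0.008 ]
 [0.3792 0.2822 0.008 ]
 [0.5819 0.3086 0.008 ]]
tw ((561.3494262695312, -197.38990783691406), (213.31382751464844, 138.1046600341797), 74.17572021484375)
```

View pics/c1.png

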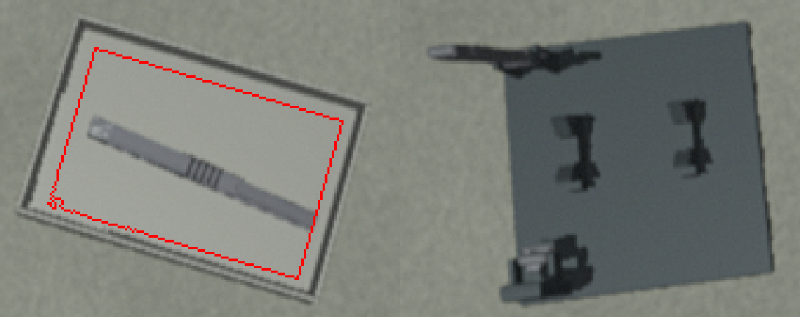

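The crop shows the tray tweezer lying whole between about image (320,240) and (413,280), but the mask took in the floor as well. The plate's right, top and bottom edges are clean. I'll refit both.

```bash
cat > fit.py <<'E'
from h import *
from scipy.optimize import least_squares
im=cv2.imread("pics/top0.png"); g=cv2.cvtColor(im,cv2.COLOR_BGR2GRAY).astype(float)
tr=np.zeros(g.shape,np.uint8); cv2.fillPoly(tr,[np.array([(320,205),(427,236),(408,303),(297,272)])],255)
t=((g<130).astype(np.uint8)*255)&tr
c=max(cv2.findContours(t,0,1)[0],key=cv2.contourArea)
P=onz("top",c[:,0],0.014); r=cv2.minAreaRect((P[:,:2]*1000).astype(np.float32)); print("tw",r)
# sub-pixel plate edges
def sub(prof):
    k=np.gradient(prof); i=np.abs(k).argmax(); w=np.abs(k[max(i-2,0):i+3]); return (np.arange(max(i-2,0),max(i-2,0)+len(w))*w).sum()/w.sum()
right=[]; top=[]; bot=[]
for v in range(236,330,4):
    e=209+(v-229)*10/106; a=int(e-7); right.append((a+sub(g[v,a:a+15]),v))
for u in range(160,204,4):
    e=229+(208-u)*0.1; a=int(e-6); top.append((u,a+sub(g[a:a+13,u])))
for u in range(148,214,4):
    e=335+(218-u)*0.115; a=int(e-6); bot.append((u,a+sub(g[a:a+13,u])))
E=[onz("top",x,0.008)[:,:2] for x in(right,top,bot)]
def f(p):
    c,s=np.cos(p[2]),np.sin(p[2]); L=lambda Q:((Q-p[:2])@np.array([[c,-s],[s,c]]))
    return np.r_[L(E[0])[:,1]+.1,L(E[1])[:,0]-.092,L(E[2])[:,0]+.114]*1000
s=least_squares(f,[.48,.19,.13],loss='soft_l1',x_scale=[.1,.1,.1]); print("rack",s.x,np.abs(s.fun).mean())
E0=[E[0].mean(0)]; print([np.polyfit(E[0][:,0],E[0][:,1],1),np.polyfit(E[1][:,1],E[1][:,0],1),np.polyfit(E[2][:,1],E[2][:,0],1)])
n=len(right);print("resid r/t/b",[x.mean().round(2) for x in np.split(f(s.x),[n,n+len(top)])])
x,y,a=s.x; Rz=R.from_euler('z',a)
w=lambda q:Rz.apply(q)+[x,y,0]
print("mid",w([0,0,.028]),"hinge",w([.075,.072,.055]))
for th in(1.25,1.35,1.45,1.55):
    q=[.075-.153*np.cos(th),.072,.055+.153*np.sin(th)]; print(th,proj("top",w(q)).round(1),proj("scene",w(q)).round(1))
o=im.copy(); sc=cv2.imread("pics/scene0.png")
for q in([0,.045,.054],[0,-.045,.054],[.075,.072,.062],[-.105,.072,.086],[.092,-.1,.008],[-.114,.1,.008],[.092,.1,.008]):
    for I,nn in((o,"top"),(sc,"scene")): cv2.circle(I,tuple(int(round(z)) for z in proj(nn,w(q))[0]),1,(0,0,255),-1)
cv2.polylines(o,[proj("top",np.c_[cv2.boxPoints(r)/1000,[.014]*4]).round().astype(int)],1,(0,255,0))
A=cv2.resize(o[190:355,65:445],(800,347)); B=cv2.resize(sc[125:245,210:490],(580,249))
cv2.imwrite("pics/c2.png",np.vstack([A,np.pad(B,((0,0),(0,220),(0,0)))]))
E
python3 fit.py
```

```text
tw ((552.6817626953125, -202.63772583007812), (197.96136474609375, 20.821128845214844), 67.8774185180664)
rack [0.50253599 0.18818463 0.14298812] 0.3364869763277346
[array([0.14484422, 0.01434562]), array([-0.1452516 ,  0.62305706]), array([-0.13811082,  0.41342856])]
resid r/t/b [np.float64(-0.02), np.float64(0.28), np.float64(-0.18)]
mid [0.50253599 0.18818463 0.028     ] hinge [0.56651049 0.27013744 0.055     ]
1.25 [[ 80.4 259.6]] [[380.3 132.9]]
1.35 [[ 78.7 249.9]] [[385.6 132.2]]
1.45 [[ 77.4 240.1]] [[391. 132.]]
1.55 [[ 76.6 230.3]] [[396.6 132.5]]
```

View pics/c2.png

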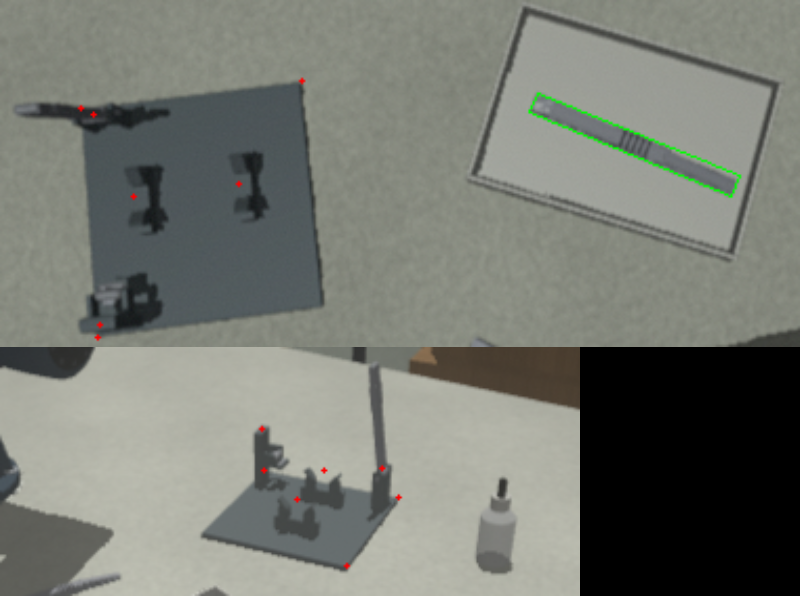

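The overlay fits: the plate corners, post top and hinge all land on the rack, the bar is at about 1.44 rad, and the tweezer box is 198 mm long. The tweezer centre is about (0.553,-0.203), along 67.9°. The cradle middle is (0.5025,0.188), with rack yaw 0.143. Next I go above the tweezer.

```bash
python3 -m crank '[{"dp":[0.0604,-0.036,0.0125],"delta_rot":[0,0,0],"fingers":1},{"dp":[0.0604,-0.036,0.0125],"delta_rot":[0,0,0],"fingers":1},{"dp":[0.0604,-0.036,0.0125],"delta_rot":[0,0,0],"fingers":1},{"dp":[0.0604,-0.036,0.0125],"delta_rot":[0,0,0],"fingers":1},{"dp":[0.0604,-0.036,0.0125],"delta_rot":[0,0,0],"fingers":1},{"dp":[0.0604,-0.036,0.0125],"delta_rot":[0,0,0],"fingers":1},{"dp":[0.0604,-0.036,0.0125],"delta_rot":[0,0,0],"fingers":1},{"dp":[0.0604,-0.036,0.0125],"delta_rot":[0,0,0],"fingers":1},{"dp":[0.0604,-0.036,0.0125],"delta_rot":[0,0,0],"fingers":1},{"dp":[0.0604,-0.036,0.0125],"delta_rot":[0,0,0],"fingers":1},{"dp":[0.0604,-0.036,0.0125],"delta_rot":[0,0,0],"fingers":1},{"dp":[0.0604,-0.036,0.0125],"delta_rot":[0,0,0],"fingers":1}]' 30
python3 -m crank '[{"dp":[0.0604,-0.036,0.0125],"delta_rot":[0,0,0],"fingers":1},{"dp":[0.0604,-0.036,0.0125],"delta_rot":[0,0,0],"fingers":1},{"dp":[0.0604,-0.036,0.0125],"delta_rot":[0,0,0],"fingers":1},{"dp":[0.0604,-0.036,0.0125],"delta_rot":[0,0,0],"fingers":1},{"dp":[0,0,0],"delta_rot":[0,0,-0.0185],"fingers":1},{"dp":[0,0,0],"delta_rot":[0,0,-0.0185],"fingers":1},{"dp":[0,0,0],"delta_rot":[0,0,-0.0185],"fingers":1},{"dp":[0,0,0],"delta_rot":[0,0,-0.0185],"fingers":1},{"dp":[0,0,0],"delta_rot":[0,0,-0.0185],"fingers":1},{"dp":[0,0,0],"delta_rot":[0,0,-0.0185],"fingers":1},{"dp":[0,0,0],"delta_rot":[0,0,-0.0185],"fingers":1},{"dp":[0,0,0],"delta_rot":[0,0,-0.0185],"fingers":1}]'
cat >> h.py <<'E'
def to(x,y,phi_deg,z=None):
    "tool-frame shift/turn (normalised) to the down-pointing goal"
    s=manip.sense(); M=R.from_quat(s['tool_rot']); p=s['tcp_pos']
    ph=np.radians(phi_deg); G=R.from_matrix(np.array([[np.cos(ph),np.sin(ph),0],[np.sin(ph),-np.cos(ph),0],[0,0,-1]]))
    d=np.array([x,y,p[2] if z is None else z])-p
    print("t",s['t'],"pos",p.round(4),"phi",np.degrees(np.arctan2(*M.as_matrix()[[1,0],0])).round(2),"F",s['force'].round(1),"gap",round(s['finger_gap'],3),"grip",round(s['gripper_force'],1))
    print("  dp",(M.inv().apply(d)/.5).round(4),"rot",((M.inv()*G).as_rotvec()/2/np.pi).round(4))
E
python3 -c "
from h import *
to(.5535,-.2025,67.9,.085)"
```

```text
t: 1.1
tcp_pos: [0.4549, -0.3025, 0.2283]
tool_rot: [0.992, 0.127, -0.0, -0.0]
force: [-0.1, -0.4, 0.4]
finger_gap: 1.001
gripper_force: 0.0
t: 2.1
tcp_pos: [0.5525, -0.2036, 0.2035]
tool_rot: [0.828, 0.561, -0.0, -0.0]
force: [0.2, 0.3, -0.3]
finger_gap: 0.998
gripper_force: 0.0
t 2.1 pos [ 0.5525 -0.2036  0.2035] phi 68.27 F [ 0.2  0.3 -0.3] gap 0.998 grip 0.0
  dp [0.0027 0.0012 0.237 ] rot [-0.0002 -0.      0.001 ]
```

```bash
python3 -m crank '[{"dp":[0.0027,0.0012,0.05],"delta_rot":[0,0,0.001],"fingers":1},{"dp":[0,0,0.05],"delta_rot":[0,0,0],"fingers":0.2},{"dp":[0,0,0.05],"delta_rot":[0,0,0],"fingers":0.2},{"dp":[0,0,0.04],"delta_rot":[0,0,0],"fingers":0.2},{"dp":[0,0,0],"delta_rot":[0,0,0],"fingers":0.2}]'
python3 -c "
from h import *
to(.5535,-.2025,67.9,.082)
a,_=manip.snapshot('scene'); b,_=manip.snapshot('top')
c=lambda p,u,v:cv2.resize(p[v:v+120,u:u+160,::-1],(400,300))
cv2.imwrite('pics/g1.png',np.hstack([c(a,210,200),c(b,290,190)]))"
```

```text
t: 2.52
tcp_pos: [0.5514, -0.2014, 0.1048]
tool_rot: [0.831, 0.556, -0.002, -0.004]
force: [0.1, 0.5, -0.7]
finger_gap: 0.596
gripper_force: 0.0
t 2.5167 pos [ 0.5514 -0.2014  0.1048] phi 67.57 F [ 0.1  0.5 -0.7] gap 0.596 grip 0.0
  dp [-0.0006  0.0051  0.0455] rot [-0.0014 -0.0002 -0.0009]
```

View pics/g1.png

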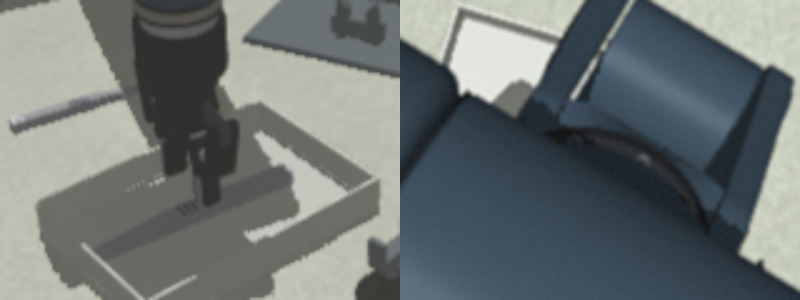

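The scene crop shows the fingers astride the tweezer near its ribs, at crop (190,205). The arm hides the top view. I descend and close.

```bash
python3 -m crank '[{"dp":[0,0.004,0.02],"delta_rot":[0,0,0],"fingers":-0.2},{"dp":[0,0,0.018],"delta_rot":[0,0,0],"fingers":-0.2},{"dp":[0,0,0.002],"delta_rot":[0,0,0],"fingers":-0.4},{"dp":[0,0,0],"delta_rot":[0,0,0],"fingers":-0.4}]'
python3 -m crank '[{"dp":[0,0,0.002],"delta_rot":[0,0,0],"fingers":-0.4},{"dp":[0,0,0],"delta_rot":[0,0,0],"fingers":-0.4},{"dp":[0,0,0],"delta_rot":[0,0,0],"fingers":-0.4}]'
```

```text
t: 2.95
tcp_pos: [0.5556, -0.2034, 0.0887]
tool_rot: [0.831, 0.556, -0.0, -0.0]
force: [0.3, 0.8, 0.6]
finger_gap: 0.303
gripper_force: 0.0
t: 3.2
tcp_pos: [0.5558, -0.2036, 0.0883]
tool_rot: [0.831, 0.556, 0.0, 0.0]
force: [-0.1, 0.1, -0.0]
finger_gap: 0.298
gripper_force: 0.0
```

```bash
python3 -m crank '[{"dp":[0,0,0.008],"delta_rot":[0,0,0],"fingers":-0.4},{"dp":[0,0,0.006],"delta_rot":[0,0,0],"fingers":-0.4},{"dp":[0,0,0],"delta_rot":[0,0,0],"fingers":-0.4}]'
python3 -m crank '[{"dp":[0,0,0],"delta_rot":[0,0,0],"fingers":-1},{"dp":[0,0,0],"delta_rot":[0,0,0],"fingers":-1},{"dp":[0,0,0],"delta_rot":[0,0,0],"fingers":-1},{"dp":[0,0,0],"delta_rot":[0,0,0],"fingers":-1},{"dp":[0,0,0],"delta_rot":[0,0,0],"fingers":-1}]' 40
```

```text
t: 3.45
tcp_pos: [0.5553, -0.2033, 0.0803]
tool_rot: [0.831, 0.556, -0.0, -0.001]
force: [-0.6, 0.6, -0.1]
finger_gap: 0.296
gripper_force: 0.0
t: 3.87
tcp_pos: [0.5557, -0.2035, 0.0809]
tool_rot: [0.831, 0.556, 0.0, 0.0]
force: [-0.4, 0.4, -0.4]
finger_gap: 0.172
gripper_force: 39.0
```

Gripped. I lift straight up and check the hold.

```bash
python3 -m crank '[{"dp":[0,0,-0.02],"delta_rot":[0,0,0],"fingers":-1},{"dp":[0,0,-0.04],"delta_rot":[0,0,0],"fingers":-1},{"dp":[0,0,-0.05],"delta_rot":[0,0,0],"fingers":-1},{"dp":[0,0,-0.05],"delta_rot":[0,0,0],"fingers":-1},{"dp":[0,0,-0.05],"delta_rot":[0,0,0],"fingers":-1},{"dp":[0,0,-0.05],"delta_rot":[0,0,0],"fingers":-1},{"dp":[0,0,-0.04],"delta_rot":[0,0,0],"fingers":-1},{"dp":[0,0,-0.02],"delta_rot":[0,0,0],"fingers":-1},{"dp":[0,0,0],"delta_rot":[0,0,0],"fingers":-1},{"dp":[0,0,0],"delta_rot":[0,0,0],"fingers":-1}]' 40
python3 -c "
from h import *
to(.5025,.188,98.2,.25)
a,_=manip.snapshot('scene'); b,_=manip.snapshot('top')
cv2.imwrite('pics/g2s.png',a[...,::-1]);cv2.imwrite('pics/g2t.png',b[...,::-1])
c=lambda p,u,v:cv2.resize(p[v:v+180,u:u+240,::-1],(400,300))
cv2.imwrite('pics/g2.png',np.hstack([c(a,190,120),c(b,250,170)]))"
```

```text
t: 4.7
tcp_pos: [0.5555, -0.2034, 0.2412]
tool_rot: [0.831, 0.556, 0.0, 0.0]
force: [-0.9, 0.5, -1.3]
finger_gap: 0.165
gripper_force: 39.0
t 4.7 pos [ 0.5555 -0.2034  0.2412] phi 67.58 F [-0.9  0.5 -1.3] gap 0.165 grip 39.0
  dp [ 0.6831 -0.3966 -0.0179] rot [ 0.0001  0.     -0.0851]
```

View pics/g2.png

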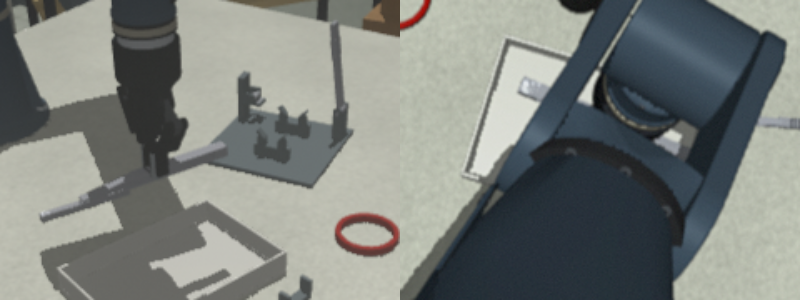

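The tweezer is held level, with tips at crop (40,217) and block end at (227,148). I work out its offset in the hand from the scene view.

```bash
python3 -c "
from h import *
for z in(.166,.171,.176):
  P=onz('scene',[[190+40*.6,120+217*.6],[190+228*.6,120+148*.6]],z); d=P[1]-P[0]
  print(z,P.round(4).tolist(),'mid',P.mean(0).round(4),'len',np.linalg.norm(d).round(4),'ang',np.degrees(np.arctan2(d[1],d[0])).round(1))
"
```

```text
0.166 [[0.502, -0.348, 0.166], [0.5932, -0.1047, 0.166]] mid [ 0.5476 -0.2264  0.166 ] len 0.2598 ang 69.4
0.171 [[0.5079, -0.3529, 0.171], [0.5982, -0.112, 0.171]] mid [ 0.5531 -0.2324  0.171 ] len 0.2573 ang 69.4
0.176 [[0.5138, -0.3578, 0.176], [0.6032, -0.1193, 0.176]] mid [ 0.5585 -0.2385  0.176 ] len 0.2547 ang 69.4
```

The 257 mm length is wrong: the shelf decoy at scene (215–268,235–250) lines up with the held tweezer. I zoom in to separate them.

```bash
python3 -c "
import cv2
a=cv2.imread('pics/g2s.png')[190:260,205:340]
cv2.imwrite('pics/g3.png',cv2.resize(a,None,fx=5.9,fy=5.9,interpolation=cv2.INTER_CUBIC))"
```

```text
(no output)
```

View pics/g3.png

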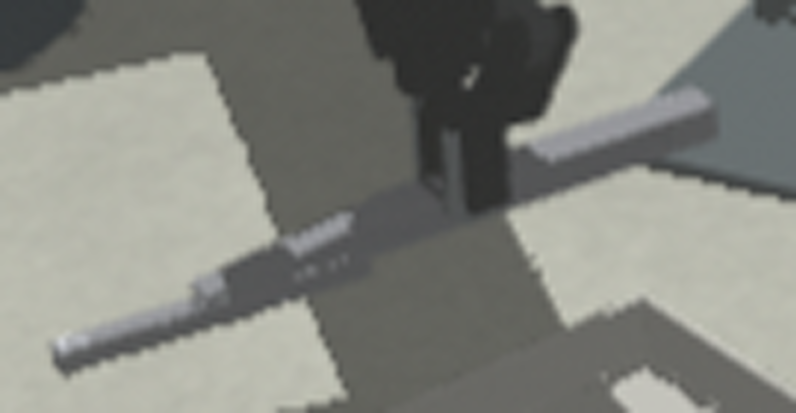

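```bash
python3 -c "
from h import *
T=np.array([.5555,-.2034]);a=np.array([np.cos(np.radians(67.7)),np.sin(np.radians(67.7))])
for z in(.166,.171,.176):
  P=onz('scene',[[205+195/5.9,190+292/5.9],[205+712/5.9,190+118/5.9]],z); d=P[1]-P[0];m=P.mean(0)[:2]
  print(z,'mid',m.round(4),'len',np.linalg.norm(d).round(4),'ang',np.degrees(np.arctan2(d[1],d[0])).round(1),'along',((m-T)@a).round(4),'across',((m-T)@[a[1],-a[0]]).round(4))
"
```

```text
0.166 mid [ 0.5546 -0.2032] len 0.202 ang 67.0 along -0.0002 across -0.0009
0.171 mid [ 0.5599 -0.2095] len 0.2 ang 67.0 along -0.004 across 0.0064
0.176 mid [ 0.5653 -0.2158] len 0.198 ang 67.0 along -0.0078 across 0.0138
```

Held within a few mm of its centre. I turn first, so the leading end keeps clear of the bar, and then travel.

```bash
python3 -m crank '[{"dp":[0,0,0],"delta_rot":[0,0,-0.012],"fingers":-1},{"dp":[0,0,-0.009],"delta_rot":[0,0,-0.0155],"fingers":-1},{"dp":[0,0,-0.009],"delta_rot":[0,0,-0.0155],"fingers":-1},{"dp":[0,0,0],"delta_rot":[0,0,-0.0155],"fingers":-1},{"dp":[0,0,0],"delta_rot":[0,0,-0.0155],"fingers":-1},{"dp":[0,0,0],"delta_rot":[0,0,-0.011],"fingers":-1},{"dp":[0,0,0],"delta_rot":[0,0,0],"fingers":-1}]' 40
python3 -m crank '[{"dp":[0.03,0,0],"delta_rot":[0,0,0],"fingers":-1},{"dp":[0.06,0.0006,0],"delta_rot":[0,0,0],"fingers":-1},{"dp":[0.07,0.0006,0],"delta_rot":[0,0,0],"fingers":-1},{"dp":[0.07,0.0006,0],"delta_rot":[0,0,0],"fingers":-1},{"dp":[0.07,0.0006,0],"delta_rot":[0,0,0],"fingers":-1},{"dp":[0.07,0.0006,0],"delta_rot":[0,0,0],"fingers":-1},{"dp":[0.07,0.0006,0],"delta_rot":[0,0,0],"fingers":-1},{"dp":[0.07,0.0006,0],"delta_rot":[0,0,0],"fingers":-1},{"dp":[0.07,0.0006,0],"delta_rot":[0,0,0],"fingers":-1},{"dp":[0.07,0.0006,0],"delta_rot":[0,0,0],"fingers":-1},{"dp":[0.06,0.0006,0],"delta_rot":[0,0,0],"fingers":-1},{"dp":[0.03,0.0006,0],"delta_rot":[0,0,0],"fingers":-1}]'
python3 -m crank '[{"dp":[0.025,0,0],"delta_rot":[0,0,0],"fingers":-1},{"dp":[0.015,0,0],"delta_rot":[0,0,0],"fingers":-1},{"dp":[0,0,0],"delta_rot":[0,0,0],"fingers":-1}]'
python3 -c "
from h import *
to(.5025,.188,98.2,.14)"
```

```text
t: 5.38
tcp_pos: [0.555, -0.2031, 0.248]
tool_rot: [0.655, 0.756, -0.0, -0.002]
force: [-0.3, 0.7, -0.4]
finger_gap: 0.168
gripper_force: 39.0
t: 6.38
tcp_pos: [0.5039, 0.1671, 0.2493]
tool_rot: [0.654, 0.756, -0.0, -0.001]
force: [0.5, -0.4, -0.4]
finger_gap: 0.167
gripper_force: 39.0
t: 6.63
tcp_pos: [0.5027, 0.1843, 0.2496]
tool_rot: [0.655, 0.756, -0.0, -0.0]
force: [0.5, 0.1, -0.3]
finger_gap: 0.168
gripper_force: 39.0
t 6.6333 pos [0.5027 0.1843 0.2496] phi 98.24 F [ 0.5  0.1 -0.3] gap 0.168 grip 39.0
  dp [0.0074 0.0009 0.2192] rot [-0.0001 -0.      0.0001]
```

```bash
python3 -m crank '[{"dp":[0.0074,0.0009,0.03],"delta_rot":[0,0,0],"fingers":-1},{"dp":[0,0,0.045],"delta_rot":[0,0,0],"fingers":-1},{"dp":[0,0,0.045],"delta_rot":[0,0,0],"fingers":-1},{"dp":[0,0,0.045],"delta_rot":[0,0,0],"fingers":-1},{"dp":[0,0,0.035],"delta_rot":[0,0,0],"fingers":-1},{"dp":[0,0,0.017],"delta_rot":[0,0,0],"fingers":-1},{"dp":[0,0,0],"delta_rot":[0,0,0],"fingers":-1},{"dp":[0,0,0],"delta_rot":[0,0,0],"fingers":-1}]' 40
python3 -c "
from h import *
to(.5025,.188,98.2,.105)
a,_=manip.snapshot('scene'); b,_=manip.snapshot('top')
c=lambda p,u,v,w:cv2.resize(p[v:v+w*3//4,u:u+w,::-1],(400,300),interpolation=cv2.INTER_CUBIC)
cv2.imwrite('pics/g4.png',np.hstack([c(a,295,140,120),c(b,60,190,200)]))"
```

```text
t: 7.3
tcp_pos: [0.5037, 0.1861, 0.1414]
tool_rot: [0.655, 0.755, -0.0, -0.0]
force: [0.4, 0.4, -1.0]
finger_gap: 0.166
gripper_force: 39.1
t 7.3 pos [0.5037 0.1861 0.1414] phi 98.1 F [ 0.4  0.4 -1. ] gap 0.166 grip 39.1
  dp [ 0.0042 -0.0019  0.0728] rot [-0.0001  0.     -0.0003]
```

View pics/g4.png

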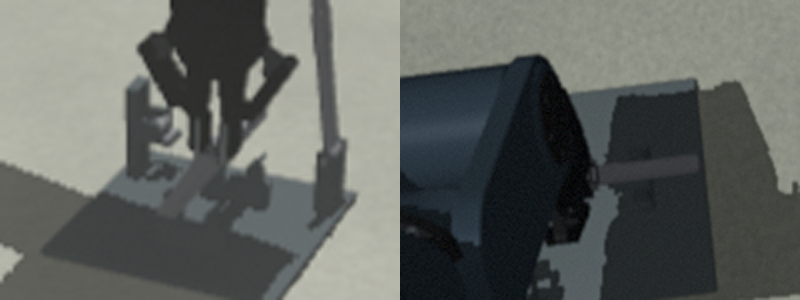

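The top crop shows the tip half over the lower cradle, with its axis at about (645,165) and its end at (697,163). I compare that with where the model projects it.

```bash
python3 -c "
from h import *
w=lambda q:R.from_euler('z',.143).apply(q)+[.5025,.1882,0]
for x in(-.01,0,.01): print(x,proj('top',w([x,-.045,.079])),proj('top',w([x,-.099,.079])))
print(proj('top',w([[-.0235,-.045,.054],[.0235,-.045,.054],[-.0235,-.051,.054],[.0235,-.051,.054]])))
b,_=manip.snapshot('top'); g=cv2.cvtColor(b,cv2.COLOR_RGB2GRAY).astype(int)
for u in(172,178,183,190,200,206): print(u,g[260:302,u].tolist())
g0=cv2.cvtColor(cv2.imread('pics/top0.png'),cv2.COLOR_BGR2GRAY)
for u in(176,178,180,182,184,186): print(u,g0[255:305,u].tolist())
"
```

```text
-0.01 [[175.81480056 280.75163364]] [[206.3708514  276.78619173]]
0 [[175.29956546 275.16245251]] [[205.80501148 271.21889794]]
0.01 [[174.78608579 269.59231392]] [[205.24109419 265.67052084]]
[[179.58577676 289.45130685]
 [177.20453483 263.87087655]
 [182.91026728 289.01715428]
 [180.5038354  263.44759973]]
172 [37, 39, 39, 38, 37, 39, 39, 39, 36, 40, 37, 51, 59, 60, 62, 61, 60, 58, 58, 56, 50, 42, 38, 41, 40, 42, 37, 36, 35, 42, 41, 41, 40, 39, 40, 39, 40, 40, 40, 38, 37, 38]
178 [42, 39, 38, 37, 34, 35, 34, 32, 37, 36, 45, 56, 60, 59, 62, 62, 59, 59, 58, 52, 43, 39, 40, 38, 33, 35, 36, 31, 32, 36, 36, 36, 39, 38, 36, 40, 40, 39, 40, 39, 38, 41]
183 [40, 37, 38, 32, 31, 31, 33, 33, 28, 38, 52, 60, 60, 61, 59, 59, 57, 55, 53, 48, 38, 37, 36, 33, 31, 30, 31, 32, 35, 35, 36, 40, 40, 36, 34, 35, 39, 41, 38, 38, 40, 39]
190 [38, 38, 41, 40, 40, 39, 38, 40, 45, 53, 58, 61, 60, 61, 60, 60, 57, 53, 48, 40, 39, 38, 37, 39, 40, 41, 41, 39, 42, 40, 39, 40, 41, 40, 39, 39, 40, 38, 42, 39, 38, 42]
200 [41, 37, 38, 35, 38, 38, 40, 46, 57, 60, 60, 59, 60, 61, 59, 56, 50, 42, 39, 42, 40, 41, 43, 3
[... 777 characters left out ...]
, 64, 58, 55, 55, 56, 61, 70, 80, 89, 87, 75, 73, 83, 88, 86, 88, 88, 87, 86, 88, 86]
182 [82, 84, 82, 82, 83, 84, 80, 63, 42, 31, 28, 28, 30, 31, 32, 42, 52, 71, 85, 88, 87, 87, 88, 88, 87, 88, 89, 74, 61, 56, 50, 53, 47, 45, 50, 66, 80, 87, 81, 70, 69, 85, 88, 88, 87, 87, 86, 88, 89, 86]
184 [83, 85, 83, 85, 84, 86, 80, 66, 36, 31, 23, 29, 25, 25, 29, 26, 29, 39, 44, 47, 50, 50, 55, 59, 62, 65, 64, 61, 40, 30, 25, 29, 27, 24, 32, 60, 82, 86, 75, 62, 72, 85, 89, 88, 87, 88, 86, 86, 87, 86]
186 [83, 83, 84, 82, 86, 83, 74, 51, 32, 36, 37, 38, 39, 38, 38, 37, 35, 31, 36, 30, 28, 29, 32, 29, 32, 29, 32, 29, 29, 30, 30, 27, 30, 28, 29, 31, 36, 37, 39, 56, 79, 88, 87, 88, 89, 88, 87, 87, 86, 87]
```

The tweezer's axis matches the cradle centre line to under a pixel, and its end is about 4 mm too far to -y. I shift by that much and lower with feeling.

```bash
python3 -m crank '[{"dp":[0.008,0,0.01],"delta_rot":[0,0,0],"fingers":-1},{"dp":[0,0,0.016],"delta_rot":[0,0,0],"fingers":-1},{"dp":[0,0,0.016],"delta_rot":[0,0,0],"fingers":-1},{"dp":[0,0,0.012],"delta_rot":[0,0,0],"fingers":-1},{"dp":[0,0,0.008],"delta_rot":[0,0,0],"fingers":-1},{"dp":[0,0,0],"delta_rot":[0,0,0],"fingers":-1}]' 40
python3 -m crank '[{"dp":[0,0,0.004],"delta_rot":[0,0,0],"fingers":-1},{"dp":[0,0,0],"delta_rot":[0,0,0],"fingers":-1}]'
```

```text
t: 7.95
tcp_pos: [0.5021, 0.1906, 0.1091]
tool_rot: [0.655, 0.756, -0.001, -0.001]
force: [-0.0, -0.6, -1.0]
finger_gap: 0.167
gripper_force: 39.1
t: 8.12
tcp_pos: [0.5028, 0.1907, 0.1081]
tool_rot: [0.655, 0.756, -0.0, -0.0]
force: [-0.6, -0.4, -1.5]
finger_gap: 0.166
gripper_force: 39.1
```

```bash
python3 -m crank '[{"dp":[0,0,0.003],"delta_rot":[0,0,0],"fingers":-1},{"dp":[0,0,0],"delta_rot":[0,0,0],"fingers":-1}]'
python3 -m crank '[{"dp":[0,0,0.002],"delta_rot":[0,0,0],"fingers":-1},{"dp":[0,0,0],"delta_rot":[0,0,0],"fingers":-1}]'
python3 -m crank '[{"dp":[0,0,0.002],"delta_rot":[0,0,0],"fingers":-1},{"dp":[0,0,0],"delta_rot":[0,0,0],"fingers":-1}]'
```

```text
t: 8.28
tcp_pos: [0.5029, 0.1907, 0.1069]
tool_rot: [0.655, 0.756, 0.0, 0.0]
force: [-1.0, -0.3, -0.3]
finger_gap: 0.173
gripper_force: 39.1
t: 8.45
tcp_pos: [0.5029, 0.1907, 0.106]
tool_rot: [0.655, 0.756, 0.0, 0.0]
force: [0.0, -0.1, -1.4]
finger_gap: 0.163
gripper_force: 39.1
t: 8.62
tcp_pos: [0.5028, 0.1907, 0.1049]
tool_rot: [0.655, 0.756, 0.0, 0.0]
force: [-0.3, -0.2, -0.1]
finger_gap: 0.166
gripper_force: 39.1
```

```bash
python3 -m crank '[{"dp":[0,0,0.002],"delta_rot":[0,0,0],"fingers":-1},{"dp":[0,0,0],"delta_rot":[0,0,0],"fingers":-1}]'
python3 -m crank '[{"dp":[0,0,0.002],"delta_rot":[0,0,0],"fingers":-1},{"dp":[0,0,0],"delta_rot":[0,0,0],"fingers":-1}]'
```

```text
t: 8.78
tcp_pos: [0.5029, 0.1907, 0.1046]
tool_rot: [0.655, 0.756, 0.0, 0.0]
force: [-1.2, 0.6, 4.8]
finger_gap: 0.165
gripper_force: 39.5
t: 8.95
tcp_pos: [0.5029, 0.1907, 0.1046]
tool_rot: [0.655, 0.756, 0.0, 0.0]
force: [-2.6, -1.2, 12.0]
finger_gap: 0.166
gripper_force: 40.1
```

It seats at TCP z = 0.1046, the expected height. I unload, release and rise.

```bash
python3 -m crank '[{"dp":[0,0,-0.003],"delta_rot":[0,0,0],"fingers":-1},{"dp":[0,0,0],"delta_rot":[0,0,0],"fingers":-0.2},{"dp":[0,0,0],"delta_rot":[0,0,0],"fingers":-0.2},{"dp":[0,0,0],"delta_rot":[0,0,0],"fingers":-0.2},{"dp":[0,0,0],"delta_rot":[0,0,0],"fingers":-0.2}]' 40
python3 -m crank '[{"dp":[0,0,-0.01],"delta_rot":[0,0,0],"fingers":-0.2},{"dp":[0,0,-0.03],"delta_rot":[0,0,0],"fingers":-0.2},{"dp":[0,0,-0.05],"delta_rot":[0,0,0],"fingers":-0.2},{"dp":[0,0,-0.06],"delta_rot":[0,0,0],"fingers":-0.2},{"dp":[0,0,-0.06],"delta_rot":[0,0,0],"fingers":-0.2},{"dp":[0,0,-0.06],"delta_rot":[0,0,0],"fingers":-0.2},{"dp":[0,0,-0.06],"delta_rot":[0,0,0],"fingers":-0.2},{"dp":[0,0,-0.05],"delta_rot":[0,0,0],"fingers":-0.2},{"dp":[0,0,-0.03],"delta_rot":[0,0,0],"fingers":-0.2},{"dp":[0,0,0],"delta_rot":[0,0,0],"fingers":-0.2}]'
python3 -c "
from h import *
a,_=manip.snapshot('scene'); cv2.imwrite('pics/p5s.png',a[...,::-1]); 
c=lambda p,u,v,w:cv2.resize(p[v:v+w*3//4,u:u+w,::-1],(800,600),interpolation=cv2.INTER_CUBIC)
cv2.imwrite('pics/g5.png',c(a,290,130,130))"
```

```text
t: 9.37
tcp_pos: [0.5028, 0.1907, 0.1041]
tool_rot: [0.655, 0.756, -0.0, -0.0]
force: [0.5, 0.0, 0.1]
finger_gap: 0.401
gripper_force: 0.0
t: 10.2
tcp_pos: [0.5044, 0.191, 0.3135]
tool_rot: [0.655, 0.756, 0.003, 0.003]
force: [0.2, 0.2, 0.9]
finger_gap: 0.403
gripper_force: 0.0
```

View pics/g5.png

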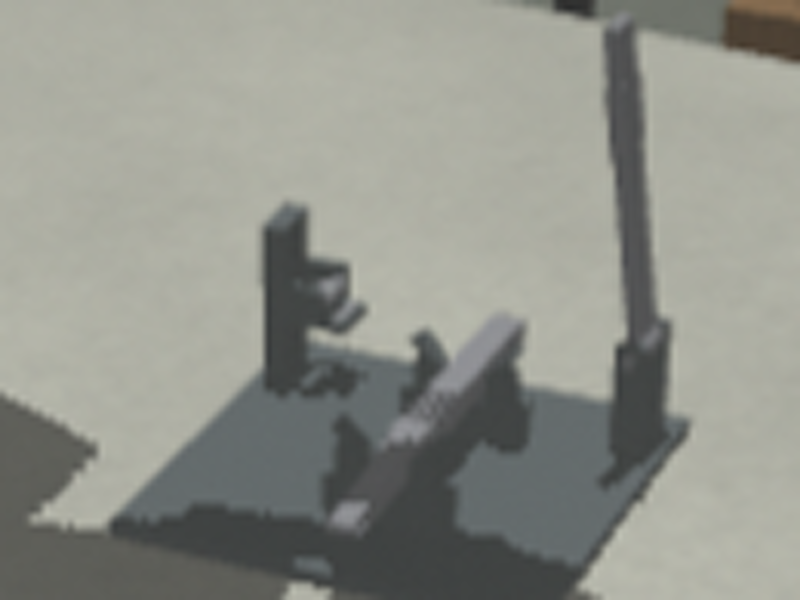

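The tweezer lies in both cradles, with its near end at (350,520) and far end at (510,320), and the bar still stands open at (630,180). Next come the centring check and the push path. I'll shut the fingers and turn the hand 90° so the finger sides face the bar.

```bash
python3 -m crank '[{"dp":[0,0,0],"delta_rot":[0,0,0.018],"fingers":-1},{"dp":[0,0,0],"delta_rot":[0,0,0.018],"fingers":-1},{"dp":[0,0,0],"delta_rot":[0,0,0.018],"fingers":-1},{"dp":[0,0,0],"delta_rot":[0,0,0.018],"fingers":-1},{"dp":[0,0,0],"delta_rot":[0,0,0.018],"fingers":-1},{"dp":[0,0,0],"delta_rot":[0,0,0.018],"fingers":-1},{"dp":[0,0,0],"delta_rot":[0,0,0.018],"fingers":-1},{"dp":[0,0,0],"delta_rot":[0,0,0.018],"fingers":-1},{"dp":[0,0,0],"delta_rot":[0,0,0.018],"fingers":-1},{"dp":[0,0,0],"delta_rot":[0,0,0.018],"fingers":-1},{"dp":[0,0,0],"delta_rot":[0,0,0.018],"fingers":-1},{"dp":[0,0,0],"delta_rot":[0,0,0.018],"fingers":-1}]' 30
python3 -m crank '[{"dp":[0,0,0],"delta_rot":[0,0,0.018],"fingers":-1},{"dp":[0,0,0],"delta_rot":[0,0,0.016],"fingers":-1},{"dp":[0,0,0],"delta_rot":[0,0,0],"fingers":-1}]'
cat >> h.py <<'E'
RK=np.array([.5025,.1882,0]); YAW=.143
rw=lambda q:R.from_euler('z',YAW).apply(q)+RK
def way(th):
    s=.110+.011*(1-th/1.5); x=.075-s*np.cos(th)+.004*np.sin(th); z=.055+s*np.sin(th)+.004*np.cos(th)
    return np.array([x+.011,.072,z+.073])
def inrack():
    s=manip.sense(); p=R.from_euler('z',-YAW).apply(s['tcp_pos']-RK); print('t',round(s['t'],2),'rack tcp',p.round(4),'F',s['force'].round(1)); return p
E
python3 -c "
from h import *
print('tweezer ends', onz('scene',[[290+350*.1625,130+510*.1625],[290+512*.1625,130+315*.1625]],.042))
print('pred',rw([[0,-.099,.042],[0,.099,.042]]))
inrack()
g=way(1.44)+[.03,0,-.005]; print('start',g); w=rw(g+[0,0,.08]); to(w[0],w[1],np.degrees(YAW),.32)
ths=np.r_[1.44,np.arange(1.4,.05,-.1)]; W=np.array([way(t) for t in ths])
for t,a,d in zip(ths,W,np.diff(W,axis=0,prepend=W[:1])): print(t.round(2),a.round(4),'dp',(d[[0,2]]*[2,-2]).round(4))
"
```

```text
t: 11.25
tcp_pos: [0.5019, 0.1905, 0.3074]
tool_rot: [0.985, 0.174, -0.002, -0.0]
force: [0.5, 0.5, 0.3]
finger_gap: -0.004
gripper_force: 0.0
t: 11.5
tcp_pos: [0.5019, 0.1905, 0.3075]
tool_rot: [0.998, 0.07, -0.002, 0.0]
force: [0.2, 0.0, 0.5]
finger_gap: -0.001
gripper_force: 0.0
tweezer ends [[0.52547708 0.08554096 0.042     ]
 [0.49273311 0.28215972 0.042     ]]
pred [[0.5166088 0.0902105 0.042    ]
 [0.4883912 0.2861895 0.042    ]]
t 11.5 rack tcp [-3.000e-04  2.400e-03  3.075e-01] F [0.2 0.  0.5]
start [0.10556184 0.072      0.23301835]
t 11.5 pos [0.5019 0.1905 0.3075] phi 8.08 F [0.2 0.  0.5] gap -0.001 grip 0.0
  dp [ 0.2113 -0.1397 -0.0258] rot [ 0.      0.0006 -0.0003]
1.44 [0.0756 0.072  0.238 ] dp [ 0. -0.]
1.4 [0.0711 0.072  0.2378] dp [-0.0089  0.0004]
1.3 [0.06   0.072  0.2365] dp [-0.0222  0.0027]
1.2 [0.0491 0.072  0.234 ] dp [-0.0219  0.0049]
1.1 [0.0383 0.072  0.2305] dp [-0.0215  0.0071]
1.0 [0.028  0.072  0.2258] dp [-0.0208  0.0093]
0.9 [0.018  0.072  0.2201] dp [-0.0199  0.0114]
0.8 [0.0087 0.072  0.2134] dp [-0.0187  0.0134]
0.7 [-0.      0.072   0.2057] dp [-0.0174  0.0154]
0.6 [-0.008   0.072   0.1971] dp [-0.0159  0.0171]
0.5 [-0.0151  0.072   0.1878] dp [-0.0142  0.0188]
0.4 [-0.0212  0.072   0.1777] dp [-0.0123  0.0202]
0.3 [-0.0263  0.072   0.1669] dp [-0.0102  0.0215]
0.2 [-0.0304  0.072   0.1557] dp [-0.0081  0.0225]
0.1 [-0.0333  0.072   0.144 ] dp [-0.0058  0.0234]
```

The tweezer is centred to within a few mm, allowing for the scene camera's usual bias. I go round to the bar's +x side and down behind the pad.

```bash
python3 -m crank '[{"dp":[0.02,0,-0.026],"delta_rot":[0,0,0],"fingers":-1},{"dp":[0.04,0,0],"delta_rot":[0,0,0],"fingers":-1},{"dp":[0.05,0,0],"delta_rot":[0,0,0],"fingers":-1},{"dp":[0.05,0,0],"delta_rot":[0,0,0],"fingers":-1},{"dp":[0.04,0,0],"delta_rot":[0,0,0],"fingers":-1},{"dp":[0.011,-0.025,0],"delta_rot":[0,0,0],"fingers":-1},{"dp":[0,-0.04,0],"delta_rot":[0,0,0],"fingers":-1},{"dp":[0,-0.04,0],"delta_rot":[0,0,0],"fingers":-1},{"dp":[0,-0.025,0],"delta_rot":[0,0,0],"fingers":-1},{"dp":[0,-0.01,0],"delta_rot":[0,0,0],"fingers":-1},{"dp":[0,0,0],"delta_rot":[0,0,0],"fingers":-1},{"dp":[0,0,0],"delta_rot":[0,0,0],"fingers":-1}]' 30
python3 -c "
from h import *
inrack(); g=way(1.44)+[.03,0,-.005]; w=rw(g); to(w[0],w[1],np.degrees(YAW),g[2])"
```

```text
t: 12.5
tcp_pos: [0.5968, 0.2749, 0.3221]
tool_rot: [0.997, 0.072, -0.0, 0.0]
force: [-0.4, -0.1, -0.3]
finger_gap: -0.002
gripper_force: 0.0
t 12.5 rack tcp [0.1057 0.0724 0.3221] F [-0.4 -0.1 -0.3]
t 12.5 pos [0.5968 0.2749 0.3221] phi 8.25 F [-0.4 -0.1 -0.3] gap -0.002 grip 0.0
  dp [-0.0002  0.0007  0.1782] rot [0.0001 0.0001 0.0002]
```

```bash
python3 -m crank '[{"dp":[0,0.0007,0.02],"delta_rot":[0,0,0],"fingers":-1},{"dp":[0,0,0.04],"delta_rot":[0,0,0],"fingers":-1},{"dp":[0,0,0.04],"delta_rot":[0,0,0],"fingers":-1},{"dp":[0,0,0.04],"delta_rot":[0,0,0],"fingers":-1},{"dp":[0,0,0.025],"delta_rot":[0,0,0],"fingers":-1},{"dp":[0,0,0.013],"delta_rot":[0,0,0],"fingers":-1},{"dp":[0,0,0],"delta_rot":[0,0,0],"fingers":-1}]' 30
python3 -m crank '[{"dp":[-0.015,0,0],"delta_rot":[0,0,0],"fingers":-1},{"dp":[-0.015,0,0],"delta_rot":[0,0,0],"fingers":-1},{"dp":[-0.015,0,0],"delta_rot":[0,0,0],"fingers":-1},{"dp":[-0.015,0,0],"delta_rot":[0,0,0],"fingers":-1},{"dp":[-0.0089,0,0],"delta_rot":[0,0,0],"fingers":-1},{"dp":[0,0,0],"delta_rot":[0,0,0],"fingers":-1}]'
python3 -c "
from h import *
inrack()
a,_=manip.snapshot('scene')
c=lambda p,u,v,w:cv2.resize(p[v:v+w*3//4,u:u+w,::-1],(560,420),interpolation=cv2.INTER_CUBIC)
cv2.imwrite('pics/g6.png',c(a,310,90,130))"
```

```text
t: 13.08
tcp_pos: [0.5967, 0.2738, 0.2314]
tool_rot: [0.997, 0.071, -0.002, 0.0]
force: [0.9, 0.4, 0.3]
finger_gap: 0.0
gripper_force: 0.0
t: 13.58
tcp_pos: [0.562, 0.2698, 0.2341]
tool_rot: [0.997, 0.072, -0.0, 0.0]
force: [-0.5, 0.4, -0.1]
finger_gap: 0.001
gripper_force: 0.0
t 13.58 rack tcp [0.0705 0.0723 0.2341] F [-0.5  0.4 -0.1]
```

View pics/g6.png

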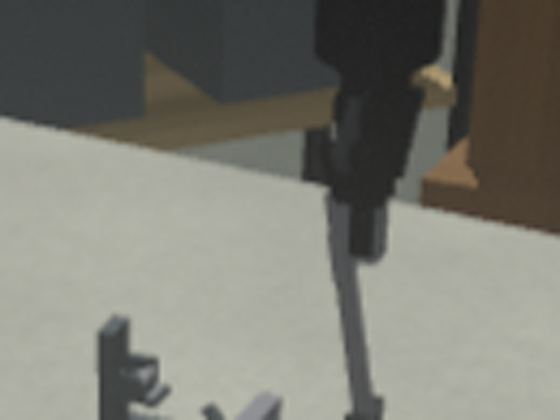

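The finger stands on the +x side of the bar at the pad, (365,235) in the crop, touching lightly. I follow the arc down.

```bash
python3 -m crank '[{"dp":[-0.011,0,-0.003],"delta_rot":[0,0,0],"fingers":-1},{"dp":[-0.011,0,0.001],"delta_rot":[0,0,0],"fingers":-1},{"dp":[-0.011,0,0.002],"delta_rot":[0,0,0],"fingers":-1},{"dp":[-0.011,0,0.003],"delta_rot":[0,0,0],"fingers":-1},{"dp":[-0.011,0,0.003],"delta_rot":[0,0,0],"fingers":-1},{"dp":[-0.0107,0,0.0035],"delta_rot":[0,0,0],"fingers":-1},{"dp":[-0.0107,0,0.0035],"delta_rot":[0,0,0],"fingers":-1},{"dp":[-0.0104,0,0.0046],"delta_rot":[0,0,0],"fingers":-1},{"dp":[-0.0104,0,0.0046],"delta_rot":[0,0,0],"fingers":-1}]' 30
python3 -m crank '[{"dp":[-0.01,0,0.0057],"delta_rot":[0,0,0],"fingers":-1},{"dp":[-0.01,0,0.0057],"delta_rot":[0,0,0],"fingers":-1},{"dp":[-0.0094,0,0.0067],"delta_rot":[0,0,0],"fingers":-1},{"dp":[-0.0094,0,0.0067],"delta_rot":[0,0,0],"fingers":-1},{"dp":[-0.0087,0,0.0077],"delta_rot":[0,0,0],"fingers":-1},{"dp":[-0.0087,0,0.0077],"delta_rot":[0,0,0],"fingers":-1},{"dp":[-0.008,0,0.0085],"delta_rot":[0,0,0],"fingers":-1},{"dp":[-0.008,0,0.0085],"delta_rot":[0,0,0],"fingers":-1},{"dp":[0,0,0],"delta_rot":[0,0,0],"fingers":-1}]'
python3 -c "
from h import *
p=inrack();print(way(.6),((way(.5)-p)*2).round(4))
a,_=manip.snapshot('scene')
c=lambda p,u,v,w:cv2.resize(p[v:v+w*3//4,u:u+w,::-1],(560,420),interpolation=cv2.INTER_CUBIC)
cv2.imwrite('pics/g7.png',c(a,310,110,130))"
```

```text
t: 14.38
tcp_pos: [0.5148, 0.2628, 0.2222]
tool_rot: [0.997, 0.071, 0.0, -0.0]
force: [2.5, 0.4, -0.0]
finger_gap: 0.002
gripper_force: 0.9
t: 15.13
tcp_pos: [0.4777, 0.2574, 0.1927]
tool_rot: [0.997, 0.071, -0.002, 0.0]
force: [0.5, -0.3, -0.0]
finger_gap: -0.001
gripper_force: 0.1
t 15.13 rack tcp [-0.0147  0.072   0.1927] F [ 0.5 -0.3 -0. ]
[-0.00797556  0.072       0.19713865] [-0.0007 -0.     -0.0098]
```

View pics/g7.png

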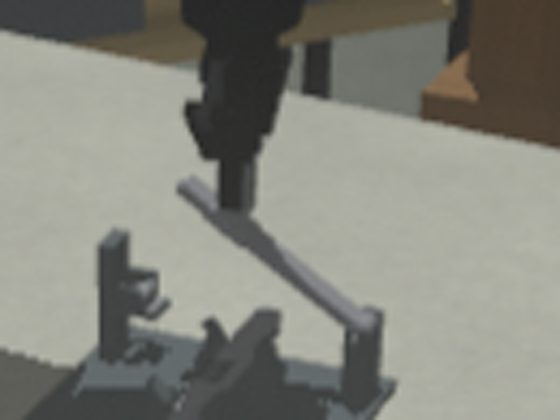

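The bar is down to about 0.55 rad, with the finger on the pad at (235,210). I carry on to about 0.2 rad, then press in small steps.

```bash
python3 -m crank '[{"dp":[-0.0046,0,0.0103],"delta_rot":[0,0,0],"fingers":-1},{"dp":[-0.0046,0,0.0103],"delta_rot":[0,0,0],"fingers":-1},{"dp":[-0.0046,0,0.0103],"delta_rot":[0,0,0],"fingers":-1},{"dp":[-0.0046,0,0.0103],"delta_rot":[0,0,0],"fingers":-1},{"dp":[-0.0046,0,0.0103],"delta_rot":[0,0,0],"fingers":-1},{"dp":[-0.004,0,0.011],"delta_rot":[0,0,0],"fingers":-1},{"dp":[-0.003,0,0.008],"delta_rot":[0,0,0],"fingers":-1},{"dp":[0,0,0],"delta_rot":[0,0,0],"fingers":-1}]' 30
python3 -c "
from h import *
p=inrack();print(((way(.15)-p)*2).round(4))"
```

```text
t: 15.85
tcp_pos: [0.4641, 0.2555, 0.1574]
tool_rot: [0.997, 0.071, -0.001, 0.0]
force: [-1.4, -0.1, 0.1]
finger_gap: 0.003
gripper_force: 0.3
t 15.85 rack tcp [-0.0284  0.0721  0.1574] F [-1.4 -0.1  0.1]
[-0.0071 -0.0001 -0.0151]
```

```bash
python3 -m crank '[{"dp":[-0.003,0,0.004],"delta_rot":[0,0,0],"fingers":-1},{"dp":[-0.003,0,0.004],"delta_rot":[0,0,0],"fingers":-1},{"dp":[-0.001,0,0.003],"delta_rot":[0,0,0],"fingers":-1},{"dp":[0,0,0],"delta_rot":[0,0,0],"fingers":-1}]' 30
python3 -m crank '[{"dp":[0,0,0.003],"delta_rot":[0,0,0],"fingers":-1},{"dp":[0,0,0],"delta_rot":[0,0,0],"fingers":-1}]'
python3 -m crank '[{"dp":[-0.001,0,0.003],"delta_rot":[0,0,0],"fingers":-1},{"dp":[0,0,0],"delta_rot":[0,0,0],"fingers":-1}]'
python3 -m crank '[{"dp":[-0.001,0,0.003],"delta_rot":[0,0,0],"fingers":-1},{"dp":[0,0,0],"delta_rot":[0,0,0],"fingers":-1}]'
```

```text
t: 16.18
tcp_pos: [0.4618, 0.2552, 0.153]
tool_rot: [0.997, 0.071, 0.001, -0.0]
force: [1.6, 0.2, 1.7]
finger_gap: 0.001
gripper_force: 0.9
t: 16.35
tcp_pos: [0.4614, 0.2551, 0.1515]
tool_rot: [0.997, 0.071, 0.0, -0.0]
force: [2.2, 0.2, 1.8]
finger_gap: -0.002
gripper_force: 1.0
t: 16.52
tcp_pos: [0.4607, 0.255, 0.1499]
tool_rot: [0.997, 0.071, 0.0, -0.0]
force: [1.0, 0.4, 1.6]
finger_gap: 0.003
gripper_force: 1.1
t: 16.68
tcp_pos: [0.4601, 0.2549, 0.1483]
tool_rot: [0.997, 0.071, 0.0, -0.0]
force: [1.9, 0.4, 2.3]
finger_gap: -0.005
gripper_force: 1.1
```

```bash
for i in 1; do python3 -m crank '[{"dp":[0,0,0.003],"delta_rot":[0,0,0],"fingers":-1},{"dp":[0,0,0],"delta_rot":[0,0,0],"fingers":-1}]' 30
python3 -m crank '[{"dp":[-0.001,0,0.003],"delta_rot":[0,0,0],"fingers":-1},{"dp":[0,0,0],"delta_rot":[0,0,0],"fingers":-1}]'
python3 -m crank '[{"dp":[0,0,0.003],"delta_rot":[0,0,0],"fingers":-1},{"dp":[0,0,0],"delta_rot":[0,0,0],"fingers":-1}]'; done | grep -E "tcp|^force"
```

```text
tcp_pos: [0.4598, 0.2549, 0.1467]
force: [0.8, 1.6, 2.5]
tcp_pos: [0.4595, 0.2548, 0.1452]
force: [1.6, -0.0, 1.9]
tcp_pos: [0.4593, 0.2548, 0.1437]
force: [1.3, 0.5, 1.6]
```

```bash
{ python3 -m crank '[{"dp":[0,0,0.003],"delta_rot":[0,0,0],"fingers":-1},{"dp":[0,0,0],"delta_rot":[0,0,0],"fingers":-1}]' 30
python3 -m crank '[{"dp":[0,0,0.002],"delta_rot":[0,0,0],"fingers":-1},{"dp":[0,0,0],"delta_rot":[0,0,0],"fingers":-1}]'
python3 -m crank '[{"dp":[0,0,0.002],"delta_rot":[0,0,0],"fingers":-1},{"dp":[0,0,0],"delta_rot":[0,0,0],"fingers":-1}]'
python3 -m crank '[{"dp":[0,0,0.002],"delta_rot":[0,0,0],"fingers":-1},{"dp":[0,0,0],"delta_rot":[0,0,0],"fingers":-1}]'; } | grep -E "tcp|^force"
```

```text
tcp_pos: [0.4591, 0.2548, 0.1422]
force: [0.9, 0.4, 2.5]
tcp_pos: [0.4591, 0.2548, 0.1412]
force: [-0.1, -0.2, 1.4]
tcp_pos: [0.459, 0.2547, 0.1402]
force: [-0.3, -0.7, 3.1]
tcp_pos: [0.459, 0.2548, 0.1392]
force: [-2.1, 0.5, 2.7]
```

```bash
{ python3 -m crank '[{"dp":[0,0,0.002],"delta_rot":[0,0,0],"fingers":-1},{"dp":[0,0,0],"delta_rot":[0,0,0],"fingers":-1}]' 30
python3 -m crank '[{"dp":[0,0,0.002],"delta_rot":[0,0,0],"fingers":-1},{"dp":[0,0,0],"delta_rot":[0,0,0],"fingers":-1}]'
python3 -m crank '[{"dp":[0,0,0.002],"delta_rot":[0,0,0],"fingers":-1},{"dp":[0,0,0],"delta_rot":[0,0,0],"fingers":-1}]'; } | grep -E "tcp|^force"
```

```text
tcp_pos: [0.459, 0.2547, 0.1382]
force: [-2.5, 1.1, 2.3]
tcp_pos: [0.4593, 0.2548, 0.1373]
force: [-0.7, 0.8, 1.8]
tcp_pos: [0.4595, 0.2548, 0.1363]
force: [-2.1, -1.2, 2.7]
```

```bash
{ python3 -m crank '[{"dp":[0,0,0.002],"delta_rot":[0,0,0],"fingers":-1},{"dp":[0,0,0],"delta_rot":[0,0,0],"fingers":-1}]' 30
python3 -m crank '[{"dp":[0,0,0.002],"delta_rot":[0,0,0],"fingers":-1},{"dp":[0,0,0],"delta_rot":[0,0,0],"fingers":-1}]'
python3 -m crank '[{"dp":[0,0,0.002],"delta_rot":[0,0,0],"fingers":-1},{"dp":[0,0,0],"delta_rot":[0,0,0],"fingers":-1}]'; } | grep -E "tcp|^force"
```

```text
tcp_pos: [0.4596, 0.2548, 0.1353]
force: [-0.8, -0.3, 2.4]
tcp_pos: [0.4596, 0.2548, 0.1343]
force: [-1.7, -0.3, 3.6]
tcp_pos: [0.4596, 0.2548, 0.1333]
force: [-1.0, -0.9, 2.3]
```

```bash
{ python3 -m crank '[{"dp":[0,0,0.002],"delta_rot":[0,0,0],"fingers":-1},{"dp":[0,0,0],"delta_rot":[0,0,0],"fingers":-1}]' 30
python3 -m crank '[{"dp":[0,0,0.002],"delta_rot":[0,0,0],"fingers":-1},{"dp":[0,0,0],"delta_rot":[0,0,0],"fingers":-1}]'
python3 -m crank '[{"dp":[0,0,0.002],"delta_rot":[0,0,0],"fingers":-1},{"dp":[0,0,0],"delta_rot":[0,0,0],"fingers":-1}]'; } | grep -E "tcp|^force"
python3 -c "
from h import *
p=inrack()
a,_=manip.snapshot('scene')
c=lambda p,u,v,w:cv2.resize(p[v:v+w*3//4,u:u+w,::-1],(800,600),interpolation=cv2.INTER_CUBIC)
cv2.imwrite('pics/g8.png',c(a,315,140,90))"
```

```text
tcp_pos: [0.4596, 0.2548, 0.1326]
force: [-2.1, -0.3, 5.3]
tcp_pos: [0.4596, 0.2549, 0.1322]
force: [-3.3, -2.0, 9.1]
tcp_pos: [0.4596, 0.2549, 0.1313]
force: [-2.8, -0.8, 9.2]
t 19.35 rack tcp [-0.033   0.0721  0.1313] F [-2.8 -0.8  9.2]
```

The roller is now resisting, from 2.5 up to 9 N. I keep pressing in fine steps.

```bash
{ python3 -m crank '[{"dp":[0,0,0.002],"delta_rot":[0,0,0],"fingers":-1},{"dp":[0,0,0],"delta_rot":[0,0,0],"fingers":-1}]' 30
python3 -m crank '[{"dp":[0,0,0.002],"delta_rot":[0,0,0],"fingers":-1},{"dp":[0,0,0],"delta_rot":[0,0,0],"fingers":-1}]'
python3 -m crank '[{"dp":[0,0,0.001],"delta_rot":[0,0,0],"fingers":-1},{"dp":[0,0,0],"delta_rot":[0,0,0],"fingers":-1}]'; } | grep -E "tcp|^force"
```

```text
tcp_pos: [0.4596, 0.2548, 0.1301]
force: [-2.6, -1.1, 7.4]
tcp_pos: [0.4596, 0.2549, 0.1288]
force: [-1.9, -1.1, 3.5]
tcp_pos: [0.4598, 0.2549, 0.128]
force: [-1.6, 0.0, 1.7]
```

The force fell off as the nose passed the roller. I go on to the stop.

```bash
{ python3 -m crank '[{"dp":[0,0,0.002],"delta_rot":[0,0,0],"fingers":-1},{"dp":[0,0,0],"delta_rot":[0,0,0],"fingers":-1}]' 30
python3 -m crank '[{"dp":[0,0,0.002],"delta_rot":[0,0,0],"fingers":-1},{"dp":[0,0,0],"delta_rot":[0,0,0],"fingers":-1}]'
python3 -m crank '[{"dp":[0,0,0.001],"delta_rot":[0,0,0],"fingers":-1},{"dp":[0,0,0],"delta_rot":[0,0,0],"fingers":-1}]'; } | grep -E "tcp|^force"
```

```text
tcp_pos: [0.4601, 0.255, 0.1267]
force: [-0.4, -0.7, -0.8]
tcp_pos: [0.4603, 0.255, 0.1261]
force: [-0.9, -0.1, 3.8]
tcp_pos: [0.4603, 0.255, 0.1261]
force: [-1.2, -0.5, 6.3]
```

Hard stop at z = 0.1261. A modest press makes sure it is home.

```bash
{ python3 -m crank '[{"dp":[0,0,0.002],"delta_rot":[0,0,0],"fingers":-1},{"dp":[0,0,0],"delta_rot":[0,0,0],"fingers":-1}]' 30
python3 -m crank '[{"dp":[0,0,0.0015],"delta_rot":[0,0,0],"fingers":-1},{"dp":[0,0,0],"delta_rot":[0,0,0],"fingers":-1}]'; } | grep -E "tcp|^force"
```

```text
tcp_pos: [0.4603, 0.255, 0.1259]
force: [-2.2, -1.2, 14.5]
tcp_pos: [0.4603, 0.255, 0.1258]
force: [-3.6, -1.4, 18.4]
```

Firm at the stop with 18 N. I rise straight up and look.

```bash
python3 -m crank '[{"dp":[0,0,-0.006],"delta_rot":[0,0,0],"fingers":-1},{"dp":[0,0,-0.01],"delta_rot":[0,0,0],"fingers":-1},{"dp":[0,0,-0.03],"delta_rot":[0,0,0],"fingers":-1},{"dp":[0,0,-0.05],"delta_rot":[0,0,0],"fingers":-1},{"dp":[0,0,-0.06],"delta_rot":[0,0,0],"fingers":-1},{"dp":[0,0,-0.06],"delta_rot":[0,0,0],"fingers":-1},{"dp":[0,0,-0.05],"delta_rot":[0,0,0],"fingers":-1},{"dp":[0,0,-0.02],"delta_rot":[0,0,0],"fingers":-1},{"dp":[0,0,0],"delta_rot":[0,0,0],"fingers":-1},{"dp":[0,0,0],"delta_rot":[0,0,0],"fingers":-1},{"dp":[0,0,0],"delta_rot":[0,0,0],"fingers":-1},{"dp":[0,0,0],"delta_rot":[0,0,0],"fingers":-1}]' 30
python3 -c "
from h import *
inrack()
a,_=manip.snapshot('scene')
c=lambda p,u,v,w:cv2.resize(p[v:v+w*3//4,u:u+w,::-1],(400,300),interpolation=cv2.INTER_CUBIC)
cv2.imwrite('pics/g9.png',np.hstack([c(a,315,145,100),c(a,180,130,320)]))"
```

```text
t: 21.73
tcp_pos: [0.4587, 0.2545, 0.2649]
tool_rot: [0.997, 0.071, -0.002, 0.0]
force: [-0.1, -0.2, 0.6]
finger_gap: 0.002
gripper_force: 0.0
t 21.73 rack tcp [-0.0339  0.0719  0.2649] F [-0.1 -0.2  0.6]
```

View pics/g9.png

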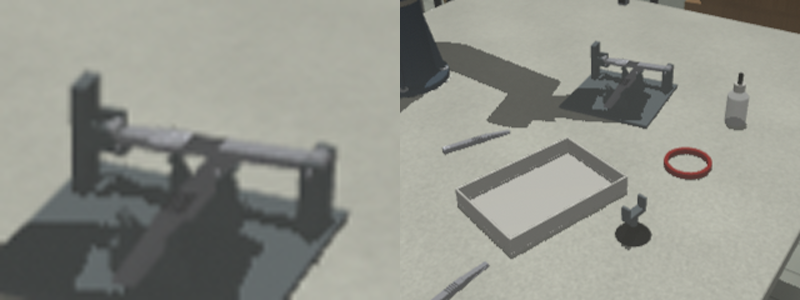

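The bar lies level from the hinge (325,150) into the catch (110,130), over the seated tweezer, and stays shut with the hand clear. The ring, holder and dropper are where they were. I hand the job in.

```bash
python3 -c "
from station import manip
print(manip.sign_off())"
```

```text
the job is handed in; nothing more can be done
None
```

The tweezer lies in both cradles, centred to within a few mm, and the keeper bar snapped home against its stop with no more than about 18 N of downward force read during the pressing; it stayed shut on its own, nothing else on the shelf was touched, and I handed the job in at about 22 s.

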